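# Slide the coupon holder under the stage clip

### The job

Load the test coupon into the specimen stage: with one fingertip press the red pad of the spring clip down and keep it down, so that the clip's steel nose stays up, while the other fingertip pushes the blue coupon holder along its track beneath the nose until it is fully home against the end stop. Only then let go of the pad, so that the nose comes down on the holder and clamps it. The holder is only pushed, never lifted, and the other things on the bench stay where they are.

Things in the scene. Friction and masses are not known exactly. Their poses are not given: they have to be found in the camera images.
- stage: White specimen stage fixed to the worktop, 170 (x) x 140 (y) x 12 mm; origin at the centre of its underside, z up. The holder slides to the stage's +x on the deck (z = 12 mm) between two rails 46 mm apart, tops at z = 18 mm; the track's centre line is y = -28 mm. Two dark bearing posts 33 mm high stand at x = 27 to 65, y = 5 to 19 mm.
- stop_face (a point): Middle of the face of the dark end stop, at stage x = 70, y = -28, z = 15 mm; the holder's front edge touches it when fully home. The stop is 10 mm high. Axes as the stage.
- clip (a joint): Spring clip, a rocker about an axis along the stage's x at stage y = 12, z = 26 mm. 0 rad at rest, nose down; grows as the red pad is pressed and the nose rises; travel ends at 0.42. The holder passes beneath from about 0.14 rad, with good room at 0.2 to 0.35. Let go on the holder it rests at about 0.11. Mid-pad it takes about 4 N to start, 8 N at 0.3 rad.
- clip_pad (a point): Middle of the top of the clip's red pad, moving with it: at rest at stage x = -31, y = 40, z = 37 mm; z = 28 mm at 0.3 rad. The pad runs along the stage's x from -84 to 22 mm, y from 16 to 57 mm; at rest it slopes up by 0.3 rad to +y, and is level at 0.3 rad. A fingertip may slide along it while pressing, beside one behind the lip (finger centres 50 to 90 mm apart).
- holder: Blue coupon holder with a copper coupon let in flush: a plate 60 (x) x 44 (y) x 6 mm with an upright push lip across its rear (-x) end. Loose, about 80 g. Origin at the centre of its underside, x along the track as the stage's x, z up. It starts on the deck between the rails with its front edge short of the nose. Fully home its origin is at stage x = 40, y = -28, z = 12 mm.
- holder_lip (a point): On the rear face of the holder's push lip (the face to push, pointing to the holder's -x), at mid width and 20 mm above the holder's underside. The lip is 44 mm wide, 5 mm thick, and reaches 32 mm above the underside, i.e. 44 mm above the worktop.
- buffer_7: Yellow bottle with a white cap, 50 mm wide, 112 mm high; bystander. Origin at the centre of its underside.
- sample_bottle_a: Squarish white sample bottle, 64 mm wide, 123 mm high; bystander. Origin at the centre of its underside.
- tape_roll: Beige roll of tape lying flat, 76 mm wide, 19 mm high; bystander. Origin at the centre of its underside.
- loose_cap: White screw cap lying open side up, 42 mm wide, 13 mm high; bystander. Origin at the centre of its underside.
- marker_blue: White marker with a blue cap lying flat, 120 mm long, 14 mm thick; bystander. Origin at the middle of its underside.
- clip_nose (a point): Middle of the underside of the clip's steel nose, moving with the clip: at rest at stage x = 46, y = -28, z = 14 mm, 2 mm above the deck, where it bars the holder; about 12 mm higher at 0.3 rad. The nose is 12 mm long in x (stage x = 40 to 52 mm).
- burette_stand_foot (a point): Burette stand, an obstacle to the right of the stage: this point is the middle of its dark base (130 x 215 mm, 17 mm high) on the worktop. Two glass burettes and a rod rise from it to more than 0.6 m, within 0.1 m of this point (the nearest to the stage 85 mm away towards +y), so pass in front of it (nearer the robot) or well clear. A dark upright panel borders the worktop beyond and to the left of the stage.

How it is judged:
By the outcome, as a careful person would: the job done as asked, in the order asked, and still so for the second after the job is handed in, with the robot touching nothing.
It also fails if it takes over 51 s, if anything falls off the work surface, if the arm or the gripper's body presses on something with over 40 N, if the wrist force passes 120 N, or if a joint passes its speed limit or range.

### The arm

A 6-joint arm with a two-finger parallel gripper is mounted at the origin on a cart in front of the work surface, level with it; the furniture and walls round the work are solid. World frame = base frame: x ahead of the robot, y to its left, z up, the work surface at z = 0. Lengths are in mm, angles in rad, forces in N, time in s.
With the tool pointing down it reaches from about 350 to 975 mm from the base axis. Payload 7.1 kg.
Tool frame: the origin (TCP) lies at the very end of the fingers, on their centre line; the grasp point (between the pads) lies 19 mm behind it (ctrl.grasp_offset is the distance from the TCP to the grasp point, in mm); z points along the fingers, y is the line along which they close (so a half turn about z gives the same grasp; the last joint's range is limited). The gripper opens to 88 mm and grips with 3 to 60 N. Pads are 20 mm wide; open, the fingers measure 115 mm over their backs; the gripper's body (75 mm by 178 mm) begins 61 mm behind the grasp point.
Start: joints at [1.226, 0.423, 1.63, -0, 1.089, -0.019], TCP at [200.01, 592.116, 222.675] pointing down, gripper open.
Joint ranges: [-3, 3], [-0.9, 2.11], [0.09, 2.58], [-1.31, 4.45], [0.11, 2.69], [-2.54, 2.54]. Speed limits (rad/s): [2.39, 2.39, 3.01, 3.14, 3.14, 3.14].

### API

Orientations are given as a rotation vector (axis times angle).
In Python, from workcell import ctrl, viewer, ticket, models gives the robot as it stands.
- The arm moves only by the tool play_rows, never from a script. Its arguments are lists of equal length, an entry for each row: "dp": the shift along the world's x, y, z in mm, a list of three; "yaw": the turn about the world's z in degrees. In form: {"dp": [[tx, ty, tz], ...], "yaw": [yaw, ...]}. A call has 1 to 8 rows; each row shifts and turns the commanded pose from where the row before left it; what a row does not reach is not made up. A row lasts 1/12 s, in which the tool goes at most 41.7 mm and 7.16 degrees, less where a joint would pass 70% of its speed; a pose out of reach is approached as far as the arm can. A call is refused whole if a number of a shift passes 41.7 or a number of a turn 7.16, either way. A call with a gripper value outside its range is refused whole. "gripper" is the closure, from 0 (fully open) to 1 (shut), set as the call begins (left out, the last holds). The fingers move at their own pace and stop on an object; the grip force is fixed at half the most. Time passes only in rows, so rows that do not move let the fingers close. It gives the time, the measured TCP pose, the force, the opening and the grip force at its end, in the units of the state.
- ctrl.get_obs(): the state, without advancing time (a new reading comes with each control period).
- viewer.get_image(name): name is "scene" or "top"; returns a dict with "pixels" (480x640x3 uint8, red, green, blue), "range_z" (480x640 float32, mm along the optical axis (not along the pixel's ray), 0 where there is no reading), "fx", "fy", "cx", "cy" (pixels), "T" (4x4, takes a point from camera to world coordinates). Camera axes: x right, y up, looking along -z (the intrinsics and any distortion apply to the point x, -y, -z); pixel columns grow to the right and rows downward; lengths in mm; the calibration is good to about 2 mm. A picture is of the moment at which its call begins.
- ticket.close_job(): hands the job in; it is judged then, once.
Trained networks look in a picture, given as the dict that the camera call returned (one of the last four; its "shot" number tells which), for a name from the list of things; names that differ only in an ending like _2 or _b are one class to them, and where a whole thing is asked for, a point or a joint stands for the part that bears it (a point fixed in the world has none). Each returns a list of dicts, best first, with "conf" (0 to 1); they miss things now and then, are a little off and sometimes report something else, mostly with a low value. They report only what shows in the picture. A call takes as long as a camera call.
- models.look_for(picture, name): "bbox" ([centre column, centre row, width, height] in pixels, round what is visible of it).
- models.landmark_of(picture, name): "location" ([column, row] in pixels: a listed point, or the origin of a listed thing).
The state is a dict: "t": time; "qpos": joint angles; "qvel": joint speeds; "joint_torque": joint torques, N m; "ee_pos": TCP position; "orientation": TCP orientation; "ft_force": force on the tool from outside, world axes, zero at the start; "moment": the same for the moment, N m; "width": finger opening in mm; "grasp_force": force on a finger pad.
Only numpy, scipy, OpenCV 4.12 (cv2) and the standard library are available. Lean on these libraries where they do the work, as an engineer would, in place of code of your own. Each camera call takes 0.05 s, during which the arm holds its last target. There are 200 camera calls.

## Working session

There is one attempt and no reset: what is moved stays moved. The work goes in short steps, Python scripts to look and compute and a tool call to move; the robot and the scene stay as the last step left them, time stands still between calls to the robot, and variables do not carry over. Pictures are saved under pics/ and viewed, at most 10 in all, crops included, and the job is handed in when it is done.

Besides the shell and the picture viewer there is one more tool, called after "Emit:" by a JSON object that holds its "name" and its "arguments". play_rows: Moves the arm, as the interface text tells. Its arguments: {"type":"object","properties":{"dp":{"type":"array"},"yaw":{"type":"array"},"gripper":{"type":"number"}},"required":["dp","yaw"]}

```bash
mkdir -p pics
cat > h.py <<'E'
import numpy as np, cv2
from workcell import ctrl, viewer, ticket, models
def ray(im,u,v):
    T=np.array(im["T"]); d=np.array([(u-im["cx"])/im["fx"],-(v-im["cy"])/im["fy"],-1.]); return T[:3,3],T[:3,:3]@d
def at_z(im,u,v,z):
    o,d=ray(im,u,v); return o+d*(z-o[2])/d[2]
def at_depth(im,u,v):
    o,d=ray(im,u,v); r=im["range_z"]; p=r[max(0,int(v)-2):int(v)+3,max(0,int(u)-2):int(u)+3]; p=p[p>0]
    return o+d*np.median(p) if p.size else None
def proj(im,P):
    T=np.array(im["T"]); c=T[:3,:3].T@(np.array(P)-T[:3,3]); return im["cx"]+im["fx"]*c[0]/-c[2], im["cy"]-im["fy"]*c[1]/-c[2]
E
python3 - <<'E'
from h import *
np.set_printoptions(precision=1,suppress=True)
for n in("scene","top"):
    im=viewer.get_image(n); cv2.imwrite(f"pics/{n}0.png",im["pixels"][:,:,::-1])
    print(n,im.keys(),im["T"],im["fx"])
    for k in["stage","stop_face","clip_pad","holder","holder_lip","clip_nose","burette_stand_foot","buffer_7","sample_bottle_a","tape_roll","loose_cap","marker_blue"]:
        for r in models.landmark_of(im,k)[:1]:
            u,v=r["location"]; print(k,round(r["conf"],2),np.array([u,v]),at_depth(im,u,v))
o=ctrl.get_obs();print(o)
E
```

```text
scene dict_keys(['pixels', 'range_z', 'fx', 'fy', 'cx', 'cy', 'T', 'shot']) [[   0.9    0.4   -0.3  258. ]
 [  -0.5    0.7   -0.6 -689.4]
 [  -0.     0.6    0.8  810. ]
 [   0.     0.     0.     1. ]] 505.4410012308593
stage 0.78 [277.4 208.8] [499.7  -3.3  15.2]
stop_face 0.72 [306.7 221.2] [539.4 -62.8  14.4]
clip_pad 0.93 [264.7 182.7] [500.7  61.7  35.2]
holder 0.64 [274.8 218.7] [483.1 -27.1  16.3]
holder_lip 0.66 [259.7 204.6] [464.8   3.7  39.4]
clip_nose 0.59 [298.1 218.1] [527.7 -45.9  13.3]
buffer_7 0.91 [384.4 190.3] [722.8 -71.2  25.3]
sample_bottle_a 0.71 [398.8 216.9] [ 702.5 -157.3   35.9]
tape_roll 0.95 [272.9 326.2] [ 379.9 -246.    -1. ]
loose_cap 0.64 [244.3 296.9] [ 357.5 -164.5   -0.4]
marker_blue 0.77 [261.6 395.5] [ 310.6 -359.5   11. ]
top dict_keys(['pixels', 'range_z', 'fx', 'fy', 'cx', 'cy', 'T', 'shot']) [[   0.     1.    -0.1  396.5]
 [  -1.     0.     0.  -138.2]
 [   0.     0.1    1.  1193.8]
 [   0.     0.     0.     1. ]] 510.83460853998736
stage 0.7 [245.  251.8] [493.6   2.8  18.4]
stop_face 0.58 [268.6 229.9] [546.3 -49.5  12.2]
clip_pad 0.89 [218.6 245.8] [504.4  60.2  38.7]
holder 0.68 [252.7 254.4] [487.9 -15.1  18.8]
holder_lip 0.8 [248.4 265.2] [462.8  -6.2  20.2]
clip_nose 0.91 [265.5 237.7] [526.5 -43.8  24.7]
buffer_7 0.7 [271.4 149. ] [718.8 -55.9  82.6]
sample_bottle_a 0.83 [302.7 154.9] [ 704.  -125.9   93.7]
tape_roll 0.74 [356.  302.5] [ 381.8 -255.9    1.3]
loose_cap 0.81 [314.4 306.8] [ 370.4 -159.4    2.8]
marker_blue 0.84 [397.6 332.8] [ 314.4 -351.5   10.4]
{'t': 1.3, 'qpos': array([ 1.2,  0.4,  1.6, -0. ,  1.1, -0. ]), 'qvel': array([-0.,  0., -0.,  0.,  0.,  0.]), 'joint_torque': array([ -0. , -54.5, -27.4,   0.1,   0. ,   0. ]), 'ee_pos': array([200. , 592.1, 222.7]), 'orientation': array([0.5, 3.1, 0. ]), 'ft_force': array([ 0. , -0.9, -0.4]), 'moment': array([ 0.,  0., -0.]), 'grasp_force': 0.0, 'width': 87.77903524978667}
```

```bash
python3 -c "
import cv2
a=cv2.imread('pics/scene0.png');b=cv2.imread('pics/top0.png')
cv2.imwrite('pics/c1.png',cv2.resize(a[130:280,180:380],None,fx=4,fy=4,interpolation=2))
cv2.imwrite('pics/c2.png',cv2.resize(b[180:330,150:350],None,fx=4,fy=4,interpolation=2))"
```

```text
(no output)
```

View pics/c1.png

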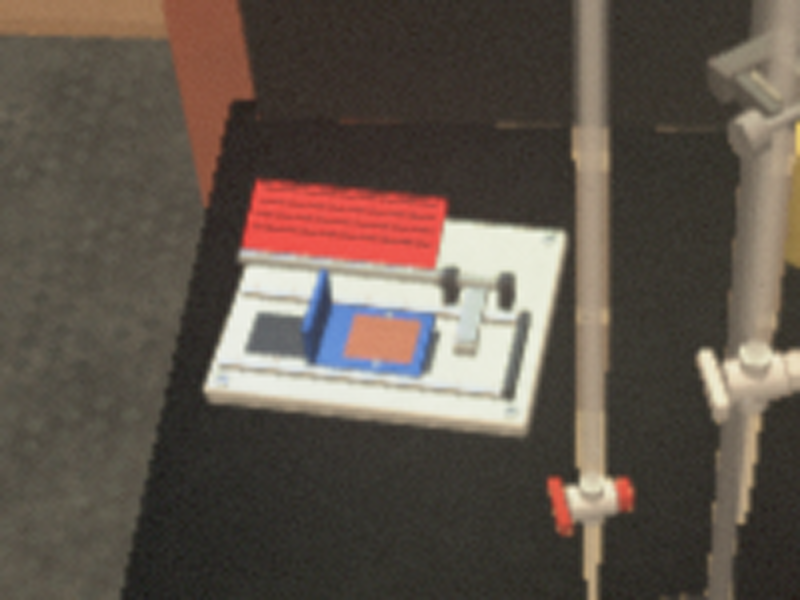

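View pics/c2.png

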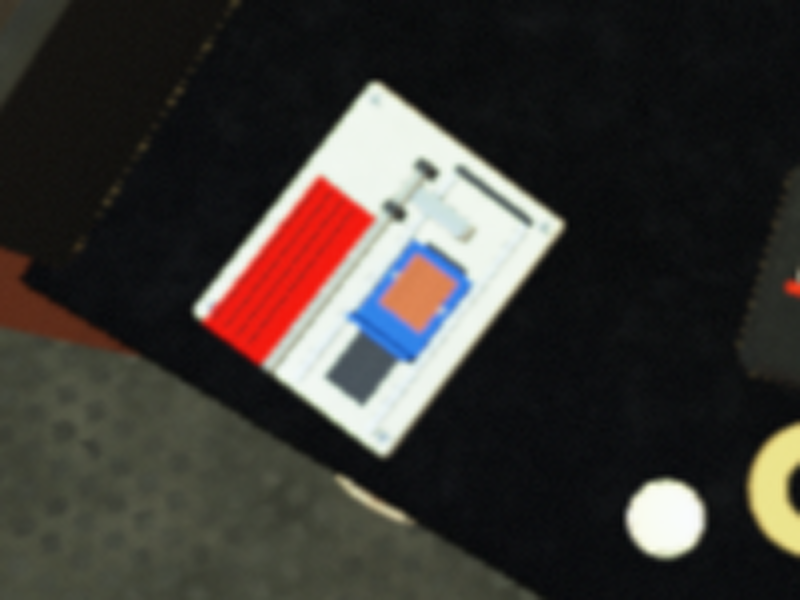

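View pics/scene0.png

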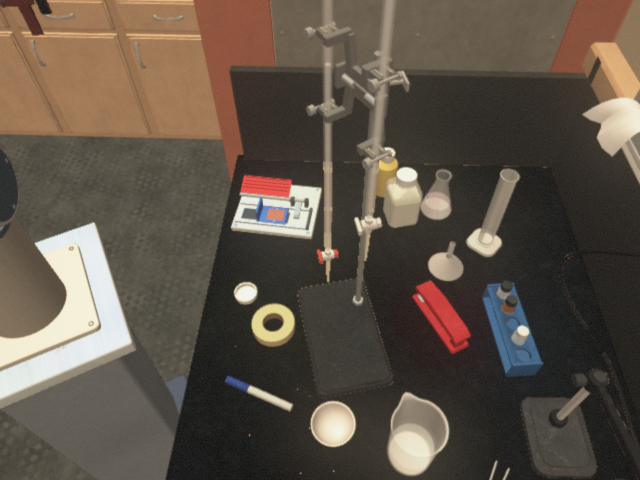

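The pictures show the stage with its +x pointing forward and right (about -38°). The red pad is on the far left, and the holder is short of the nose. In the top crop the stage corners are at about (375,82), (565,222), (385,457) and (197,312). I'll fit the stage pose now.

```bash
cat >> h.py <<'E'
def fit(S,W):
    S=np.array(S)[:,:2];W=np.array(W)[:,:2];a=S-S.mean(0);b=W-W.mean(0)
    th=np.arctan2((a[:,0]*b[:,1]-a[:,1]*b[:,0]).sum(),(a*b).sum()); R=np.array([[np.cos(th),-np.sin(th)],[np.sin(th),np.cos(th)]])
    t=W.mean(0)-R@S.mean(0); return th,R,t,W-(S@R.T+t)
E
python3 - <<'E'
from h import *
np.set_printoptions(precision=1,suppress=True)
P={"clip_pad":(-31,40,37),"clip_nose":(46,-28,14),"stop_face":(70,-28,15)}
A=[];B=[]
for n in("top","scene"):
    im=viewer.get_image(n);S=[];W=[]
    px=im["pixels"].astype(int)
    m=((px.min(2)>120)|((px[...,0]>130)&(px[...,1]<80))|((px[...,2]>120)&(px[...,0]<100))).astype(np.uint8)
    roi=np.zeros_like(m)
    if n=="top": roi[195:300,195:296]=1
    else: roi[172:240,228:322]=1
    m=cv2.morphologyEx(m*roi,cv2.MORPH_CLOSE,np.ones((9,9),np.uint8))
    if n=="top":
        c=max(cv2.findContours(m,0,2)[0],key=cv2.contourArea); r=cv2.minAreaRect(c); bx=cv2.boxPoints(r); print(r)
        W4=np.array([at_z(im,*q,12) for q in bx]); print(W4, W4.mean(0))
        man=[at_z(im,150+x/4-.4,180+y/4-.4,12) for x,y in[(375,82),(565,222),(385,457),(197,312)]]
        s=[(85,70),(85,-70),(-85,-70),(-85,70)]
    else:
        man=[at_z(im,180+x/4-.4,130+y/4-.4,12) for x,y in[(567,232),(525,428),(207,388)]]
        s=[(85,70),(85,-70),(-85,-70)]
    S+=s;W+=man; 
    th,R,t,e=fit(S,W);print(n,"corners",np.degrees(th),t,e.tolist())
    for k,p in P.items():
        r=models.landmark_of(im,k)[:1]
        if r: w=at_z(im,*r[0]["location"],p[2]); S.append(p[:2]);W.append(w); print(k,R.T@(w[:2]-t),p)
    A+=[x[:2] for x in S];B+=[w[:2] for w in W]
    # blue lip top / plate
    bl=((px[...,2]>110)&(px[...,0]<90)).astype(np.uint8)*roi
    for k,z in(("holder",12),("holder_lip",32)):
        for r in models.landmark_of(im,k)[:1]: print(k,r["conf"],R.T@(at_z(im,*r["location"],z)[:2]-t))
    # depth in stage coords
    H,Wd=im["range_z"].shape; vv,uu=np.mgrid[0:H,0:Wd]; Tm=np.array(im["T"]); z=im["range_z"]
    pts=np.stack([(uu-im["cx"])/im["fx"]*z,-(vv-im["cy"])/im["fy"]*z,-z],-1)@Tm[:3,:3].T+Tm[:3,3]
    st=(pts[...,:2]-t)@R; ok=(z>0)
    b=bl.astype(bool)&ok; q=np.c_[st[b],pts[b][:,2]]
    print("blue",q.min(0),q.max(0), "lip", np.percentile(q[q[:,2]>35],[5,50,95],axis=0) if (q[:,2]>35).sum() else None)
    near=ok&(abs(st[...,0])<200)&(st[...,1]>60)&(st[...,1]<220)&(pts[...,2]>45)&(pts[...,2]<400)
    print("tall near +y",near.sum(), np.percentile(np.c_[st[near],pts[near][:,2]],[1,10,50,90,99],axis=0) if near.any() else None)
    near=ok&(abs(st[...,0])<220)&(abs(st[...,1])<250)&(pts[...,2]>60)&(pts[...,2]<500)
    g=np.c_[st[near],pts[near][:,2]]
    for cell in np.unique((g[:,:2]//40).astype(int),axis=0): 
        s_=g[((g[:,:2]//40)==cell).all(1)]; 
        if len(s_)>4: print("obs",cell*40,len(s_),s_[:,2].max(),end=";")
th,R,t,e=fit(A,B);print("ALL",np.degrees(th),t,abs(e).mean(0))
E
```

```text
((243.8141326904297, 246.74163818359375), (60.97107696533203, 74.81150817871094), 37.5685920715332)
[[ 478.1  113.5   12. ]
 [ 619.    13.5   12. ]
 [ 533.8 -101.3   12. ]
 [ 394.9   -0.    12. ]] [506.4   6.4  12. ]
top corners -35.795990270310995 [506.6   4.4] [[-1.3046538140758912, -0.08091475846883611], [0.5306609454908084, 0.7539047499803928], [0.7366042060688187, 1.1968582987559842], [0.03738866251632089, -1.869848290267555]]
clip_pad [-34.7  32.5] (-31, 40, 37)
clip_nose [ 49.4 -23.3] (46, -28, 14)
stop_face [ 64.2 -23.4] (70, -28, 15)
holder 0.9 [ -7.  -25.1]
holder_lip 0.77 [-35.4 -29.9]
blue [-37.5 -47.9   9.1] [26.4 -6.7 48.5] lip [[-34.9 -45.9  40.3]
 [-32.1 -29.5  44.3]
 [-30.3 -11.2  48. ]]
tall near +y 15471 [[-159.   148.4   52.3]
 [-123.6  157.2  111.2]
 [  20.5  174.   247.7]
 [ 164.4  198.9  375.1]
 [ 197.   205.2  397.5]]
obs [-200  160] 181 499.4019480704552;obs [-160  160] 2476 499.9569193388878;obs [-120  120] 546 243.08187962220438;obs [-120  160] 1982 499.8037436017547;obs [-80 120] 637 242.73544372075048;obs [-80 160] 1965 499.94661410798165;obs [-40 120] 57
[... 1968 characters left out ...]
 1817 370.8598750737343;obs [  80 -240] 53 433.77591993351695;obs [ 80 160] 1170 371.37797765341605;obs [ 80 200] 16 361.7672937922109;obs [ 120 -240] 2325 499.9905216504873;obs [ 120 -200] 232 495.70314077439235;obs [120 160] 1096 371.8369126170057;obs [120 200] 756 371.3836343328413;obs [ 160 -280] 63 486.0217095430259;obs [ 160 -240] 1477 499.990495412594;obs [160 160] 172 372.9617355870031;obs [160 200] 514 372.79081829592906;obs [ 200 -280] 34 497.0945530459139;obs [ 200 -240] 64 483.98806751366914;obs [200  40] 98 110.7658069281473;obs [200  80] 70 112.84128606064144;obs [200 160] 382 238.47004249409258;obs [200 200] 618 373.2813296863482;ALL -35.320776131634204 [504.7   5.1] [2.8 2.3]
```

Run:
```python
from h import *
from scipy.spatial.transform import Rotation as Ro
np.set_printoptions(precision=2,suppress=True)
o=ctrl.get_obs();M=Ro.from_rotvec(o["orientation"]).as_matrix();print(M, o["ee_pos"],o["qpos"])
print("tool y heading",np.degrees(np.arctan2(M[1,1],M[0,1])))
a=np.radians(-36);R=np.array([[np.cos(a),-np.sin(a)],[np.sin(a),np.cos(a)]])
for s in[(-52,6),(0,6)]:print(s,R@s+[505,5])
print(R)
```

```text
[[-0.95  0.32  0.  ]
 [ 0.32  0.95  0.  ]
 [-0.    0.   -1.  ]] [200.01 592.13 222.69] [ 1.23  0.42  1.63 -0.    1.09 -0.02]
tool y heading 71.33565401688827
(-52, 6) [466.46  40.42]
(0, 6) [508.53   9.85]
[[ 0.81  0.59]
 [-0.59  0.81]]
```

Emit:
{"name": "play_rows", "arguments": {"dp": [[14, -33, 0], [14, -33, 0], [14, -33, 0], [14, -33, 0], [14, -33, 0], [14, -33, 0], [14, -33, 0], [14, -33, 0]], "yaw": [-2.16, -2.16, -2.16, -2.16, -2.16, -2.16, -2.16, -2.16], "gripper": 0.375}}

```text
t: 2.57
ee_pos: [312.4, 326.6, 222.9]
orientation: [0.971, 2.987, 0.001]
ft_force: [0.5, 0.8, 0.3]
width: 55.0
grasp_force: 0.0
```

Emit:
{"name": "play_rows", "arguments": {"dp": [[2, -35, 0], [4, -35, 0], [4, -35, 0], [6, -35, 0], [15, -30, 0], [20, -20, -10], [20, -15, -20], [20, -15, -20]], "yaw": [0, 0, 0, 0, 0, 0, 0, 0]}}

```text
t: 3.23
ee_pos: [404.7, 106.9, 173.0]
orientation: [0.97, 2.985, 0.003]
ft_force: [-0.0, 2.0, 0.3]
width: 55.1
grasp_force: 0.0
```

Emit:
{"name": "play_rows", "arguments": {"dp": [[10, -11, -13], [10, -11, -13], [10, -11, -13], [10, -11, -13], [11, -11, -14], [10, -10, -14], [0, 0, 0], [0, 0, 0]], "yaw": [0, 0, 0, 0, 0, 0, 0, 0]}}

```text
t: 3.9
ee_pos: [463.7, 42.8, 92.3]
orientation: [-0.971, -2.986, 0.001]
ft_force: [-0.5, -0.3, 0.4]
width: 55.0
grasp_force: 0.0
```

Run:
```python
from h import *
from scipy.spatial.transform import Rotation as Ro
a=viewer.get_image("scene");b=viewer.get_image("top")
c=np.hstack([cv2.resize(a["pixels"][150:270,200:330,::-1],None,fx=3,fy=3,interpolation=2),cv2.resize(b["pixels"][190:310,185:305,::-1],None,fx=3,fy=3,interpolation=2)])
cv2.imwrite("pics/d.png",c);o=ctrl.get_obs();M=Ro.from_rotvec(o["orientation"]).as_matrix();print(np.degrees(np.arctan2(M[1,1],M[0,1])),o["ee_pos"],o["ft_force"])
for s in(1,-1):
    P=o["ee_pos"]+M[:,1]*s*34; print(P,np.array(proj(a,P))-[200,150],np.array(proj(b,P))-[185,190])
```

```text
54.05131741046739 [463.71836745  43.45296942  93.13766748] [-0.45283291 -0.07045715  0.61917035]
[483.67842145  70.97743553  93.1407062 ] [52.64951097 12.73670857] [23.90416491 62.84206486]
[443.75831344  15.92850331  93.13462876] [44.67091233 35.92369859] [48.98803472 81.90340302]
```

View pics/d.png

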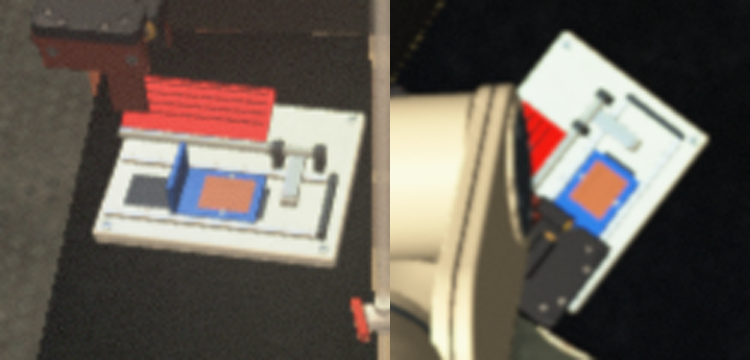

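B's tip sits where predicted, over the dark track behind the lip at about (128,108) in the crop. A is above the pad. I'll descend and press.

Emit:
{"name": "play_rows", "arguments": {"dp": [[0, -0.5, -10], [0, 0, -10], [0, 0, -10], [0, 0, -8], [0, 0, -5], [0, 0, -3], [0, 0, 0], [0, 0, 0]], "yaw": [0, 0, 0, 0, 0, 0, 0, 0]}}

```text
t: 4.67
ee_pos: [463.9, 42.6, 46.5]
orientation: [-0.969, -2.988, 0.0]
ft_force: [0.6, -0.5, 0.5]
width: 55.2
grasp_force: 0.0
```

Emit:
{"name": "play_rows", "arguments": {"dp": [[0, 0, -3], [0, 0, -3], [0, 0, -3], [0, 0, -3], [0, 0, -3], [0, 0, -3], [0, 0, 0], [0, 0, 0]], "yaw": [0, 0, 0, 0, 0, 0, 0, 0]}}

```text
t: 5.33
ee_pos: [465.1, 43.1, 29.1]
orientation: [0.969, 2.986, 0.002]
ft_force: [-1.1, 4.3, 8.3]
width: 54.9
grasp_force: 4.4
```

Run:
```python
from h import *
o=ctrl.get_obs();print(o["ee_pos"],o["ft_force"],o["moment"])
a=viewer.get_image("scene")
cv2.imwrite("pics/e.png",cv2.resize(a["pixels"][160:250,220:330,::-1],None,fx=7,fy=6.5,interpolation=2))
```

```text
[465.11312922  43.13603714  29.11836747] [-1.0580802   4.25672924  8.34020046] [ 0.90928894 -0.11102391  0.07628678]
```

View pics/e.png

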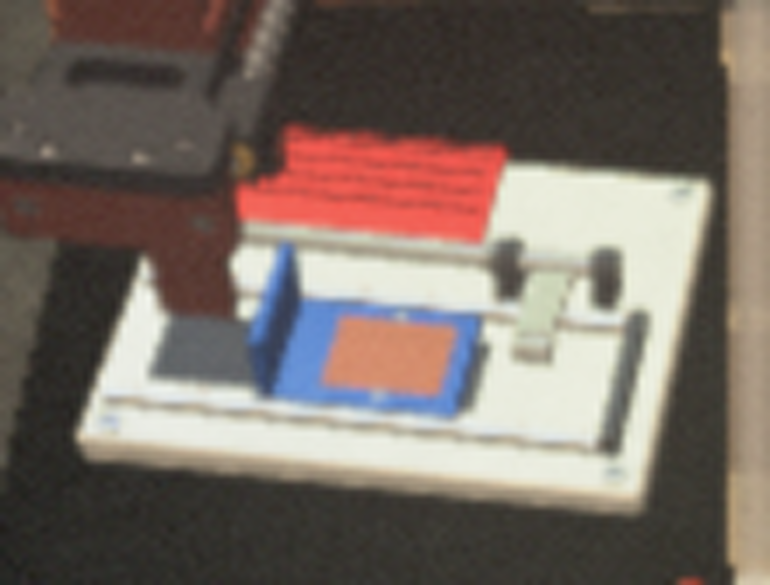

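Nose is raised (crop (535,330)), pad pressed at 8 N, finger B behind the lip at (200,310) with a small gap. Pushing along the track.

Emit:
{"name": "play_rows", "arguments": {"dp": [[1.6, -1.2, -0.5], [2.4, -1.8, 0], [3.2, -2.4, 0], [3.2, -2.4, 0], [3.2, -2.4, 0], [3.2, -2.4, 0], [2.4, -1.8, 0], [1.6, -1.2, 0]], "yaw": [0, 0, 0, 0, 0, 0, 0, 0]}}

```text
t: 6.05
ee_pos: [482.9, 27.4, 28.2]
orientation: [-0.968, -2.985, 0.001]
ft_force: [-6.4, 5.2, 11.7]
width: 54.8
grasp_force: 5.8
```

Run:
```python
from h import *
o=ctrl.get_obs();print(o["ee_pos"],o["ft_force"],o["moment"])
a=viewer.get_image("scene")
cv2.imwrite("pics/f.png",cv2.resize(a["pixels"][160:250,220:330,::-1],None,fx=7,fy=6.5,interpolation=2))
```

```text
[482.91835449  27.38315624  28.20134746] [-6.35258025  5.17310489 11.66473369] [1.1065196  1.11563336 0.21935297]
```

View pics/f.png

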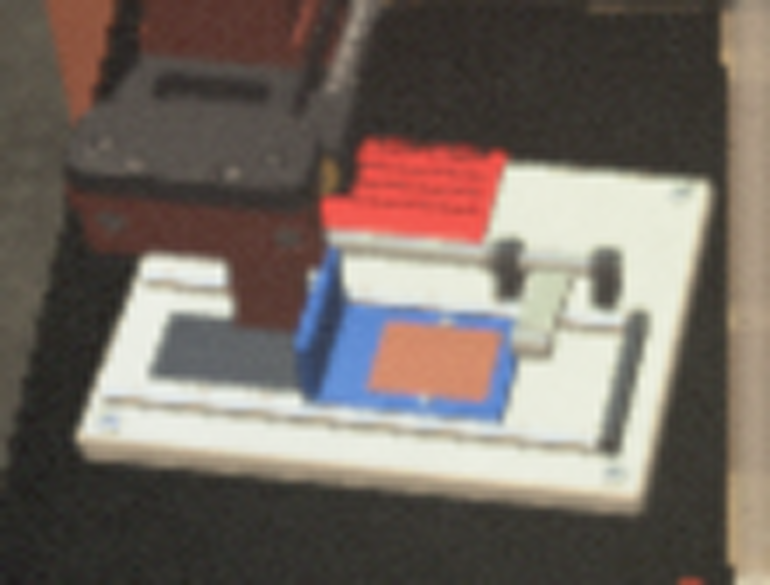

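The holder is moving: its lip is at about (315,330) in the crop and its front edge is just reaching the raised nose. I'll keep pushing.

Emit:
{"name": "play_rows", "arguments": {"dp": [[1.6, -1.2, 0], [2.4, -1.8, 0], [2.4, -1.8, 0], [2.4, -1.8, 0], [2.4, -1.8, 0], [2.4, -1.8, 0], [0.8, -0.6, 0], [0, 0, 0]], "yaw": [0, 0, 0, 0, 0, 0, 0, 0]}}

```text
t: 6.77
ee_pos: [497.3, 16.5, 28.2]
orientation: [-0.968, -2.985, 0.001]
ft_force: [-6.6, 4.0, 11.2]
width: 55.1
grasp_force: 5.5
```

Emit:
{"name": "play_rows", "arguments": {"dp": [[1.6, -1.1, 0], [1.6, -1.1, 0], [1.6, -1.1, 0], [1.2, -0.8, 0], [1.2, -0.8, 0], [0.8, -0.5, 0], [0.8, -0.5, 0], [0, 0, 0]], "yaw": [0, 0, 0, 0, 0, 0, 0, 0]}}

```text
t: 7.43
ee_pos: [505.8, 10.7, 28.1]
orientation: [-0.968, -2.984, 0.001]
ft_force: [-7.0, 2.6, 11.6]
width: 54.6
grasp_force: 5.5
```

Emit:
{"name": "play_rows", "arguments": {"dp": [[0.8, -0.5, 0], [0.8, -0.5, 0], [0.8, -0.5, 0], [0.8, -0.5, 0], [0, 0, 0]], "yaw": [0, 0, 0, 0, 0]}}

```text
t: 7.85
ee_pos: [507.5, 9.5, 28.1]
orientation: [-0.969, -2.981, 0.001]
ft_force: [-10.3, 8.9, 15.8]
width: 55.3
grasp_force: 9.7
```

Emit:
{"name": "play_rows", "arguments": {"dp": [[0.8, -0.6, 0.3], [0.8, -0.6, 0], [0.8, -0.6, 0], [0, 0, 0]], "yaw": [0, 0, 0, 0]}}

```text
t: 8.18
ee_pos: [507.6, 9.2, 28.1]
orientation: [-0.97, -2.975, 0.0]
ft_force: [-15.7, 19.8, 20.0]
width: 54.8
grasp_force: 15.6
```

Run:
```python
from h import *
o=ctrl.get_obs();print(o["ee_pos"],o["ft_force"],o["moment"])
a=viewer.get_image("scene")
cv2.imwrite("pics/g.png",cv2.resize(a["pixels"][160:250,220:330,::-1],None,fx=7,fy=6.5,interpolation=2))
```

```text
[507.6001178    9.20479562  28.12956477] [-15.7473937   19.82789553  20.04404222] [ 3.4528651   2.70654301 -0.39497297]
```

View pics/g.png

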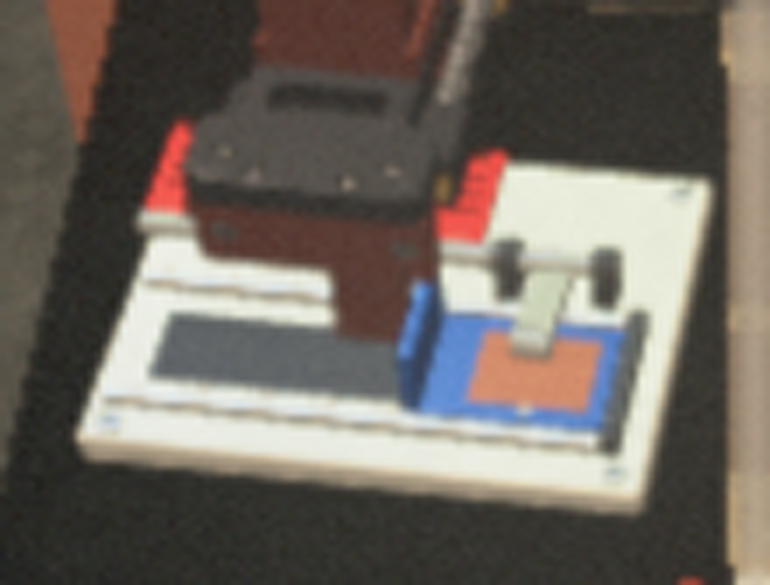

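The holder's front edge is flush on the stop at (625,380), the contact force has risen, and TCP stage x is about 0, which is fully home. I'll back off slightly with the pad still held, then release.

Emit:
{"name": "play_rows", "arguments": {"dp": [[-1.6, 1.2, 0], [-1.6, 1.2, 0], [-1.6, 1.2, 0], [-1.6, 1.2, 0], [-1.6, 1.2, 0], [-1.6, 1.2, 0], [0, 0, 0]], "yaw": [0, 0, 0, 0, 0, 0, 0]}}

```text
t: 8.82
ee_pos: [506.4, 13.3, 29.5]
orientation: [0.968, 2.983, 0.002]
ft_force: [2.2, -2.7, 8.0]
width: 54.9
grasp_force: 3.9
```

Run:
```python
from h import *
o=ctrl.get_obs();print(o["ee_pos"],o["ft_force"])
a=viewer.get_image("scene")
cv2.imwrite("pics/i.png",cv2.resize(a["pixels"][160:250,220:330,::-1],None,fx=7,fy=6.5,interpolation=2))
```

```text
[506.36881453  13.29828793  29.51065766] [ 2.23215561 -2.70718025  8.01182338]
```

View pics/i.png

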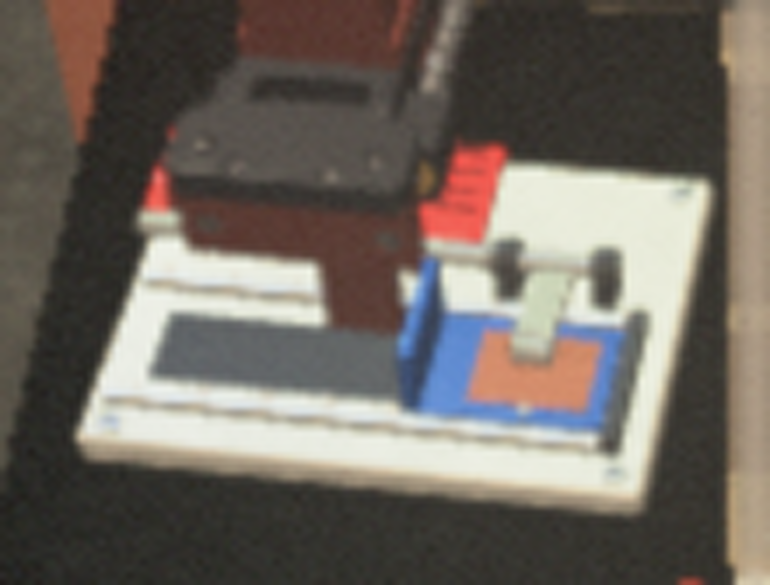

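The holder has stayed home, and finger B is clear of the lip with a small gap at (405,300). I'll lift straight up and release the pad.

Emit:
{"name": "play_rows", "arguments": {"dp": [[-1, 0.7, 0], [-1, 0.7, 1.5], [0, 0, 3], [0, 0, 3], [0, 0, 5], [0, 0, 10], [0, 0, 20], [0, 0, 30]], "yaw": [0, 0, 0, 0, 0, 0, 0, 0]}}

```text
t: 9.53
ee_pos: [499.9, 15.2, 100.3]
orientation: [-0.968, -2.984, 0.002]
ft_force: [0.5, -0.1, -0.0]
width: 54.6
grasp_force: 0.0
```

Emit:
{"name": "play_rows", "arguments": {"dp": [[-10, 7, 30], [-15, 11, 25], [-20, 15, 10], [-20, 15, 0], [-20, 15, 0], [-10, 7, 0], [0, 0, 0], [0, 0, 0]], "yaw": [0, 0, 0, 0, 0, 0, 0, 0]}}

```text
t: 10.2
ee_pos: [407.4, 85.3, 166.3]
orientation: [0.967, 2.988, 0.0]
ft_force: [0.6, -0.6, 0.5]
width: 54.8
grasp_force: 0.0
```

Run:
```python
from h import *
o=ctrl.get_obs();print(o["ee_pos"],o["ft_force"],o["t"])
a=viewer.get_image("scene")
cv2.imwrite("pics/j.png",cv2.resize(a["pixels"][160:250,220:330,::-1],None,fx=7,fy=6.5,interpolation=2))
```

```text
[407.38049225  85.29588062 166.33406102] [ 0.60464131 -0.63357864  0.54425812] 10.2
```

View pics/j.png

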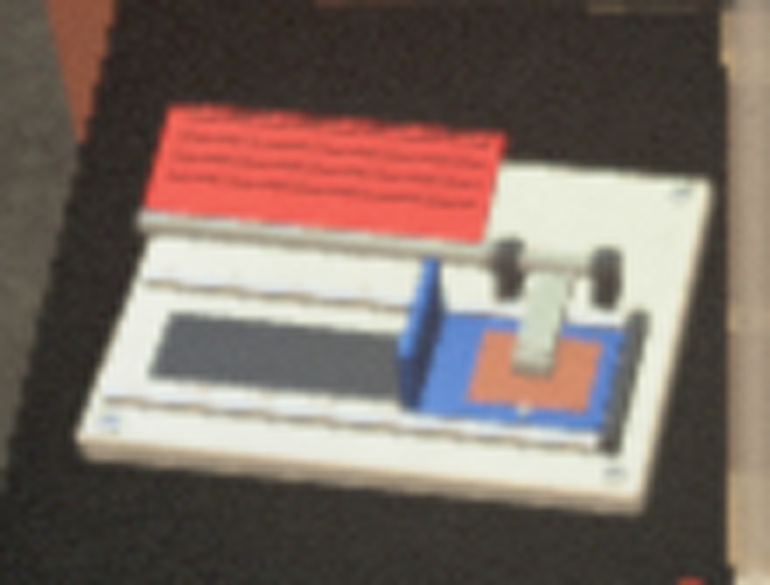

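The nose is down on the coupon at (535,365), the holder is home against the stop, and the robot is clear.

```bash
python3 -c "
from workcell import ticket
print(ticket.close_job())"
```

```text
the job is handed in; nothing more can be done
None
```

The job is handed in: I pushed the holder fully home against the end stop with the pad held down, then released it so the nose clamped the holder; the last picture shows it still home with the arm clear, at about 10 s.

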